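# Squirt paint onto the palette and draw it out

## Robot

A 6-joint arm with a two-finger parallel gripper is mounted at the origin on the work surface. World frame = base frame: x ahead of the robot, y to its left, z up, the work surface at z = 0. Lengths are in mm, angles in rad, forces in N, time in s.
With the tool pointing down it reaches from about 275 to 750 mm from the base axis. Payload 10.2 kg.
Tool frame: the origin (TCP) lies at the very end of the fingers, on their centre line; the grasp point (between the pads) lies robot.tcp_to_grasp behind it (robot.tcp_to_grasp is the distance from the TCP to the grasp point, in mm); z points along the fingers, y is the line along which they close (so a half turn about z gives the same grasp; the last joint's range is limited). The gripper opens to 88 mm and grips with 3 to 60 N. Pads are 18 mm wide; open, the fingers measure 123 mm over their backs; the gripper's body (75 mm by 187 mm) begins 45 mm behind the grasp point.
Start: joints at [-1.429, 0.313, 1.498, -0, 1.331, -0.223], TCP at [187.288, -490.463, 238.72] pointing down, gripper open.
Joint ranges: [-2.94, 2.94], [-0.97, 2.17], [0.19, 2.56], [-1.23, 4.37], [0.02, 3.11], [-2.88, 2.88]. Speed limits (rad/s): [2.39, 2.39, 3.01, 3.14, 3.14, 3.14].

## Interface

Orientations are given as [roll, pitch, yaw] about the fixed x, y, z axes, in that order (R = Rz(yaw) Ry(pitch) Rx(roll)).
In Python, from station import robot gives the robot as it stands.
- The arm moves only by the tool shift_gripper, called after "Emit:" in YAML: its name, and indented under it one key for each argument. Schema: {"type":"object","properties":{"offsets":{"type":"array","items":{"type":"object","properties":{"trans":{"type":"array","items":{"type":"number"},"minItems":3,"maxItems":3},"rotvec":{"type":"array","items":{"type":"number"},"minItems":3,"maxItems":3},"jaw":{"type":"number"}},"additionalProperties":false,"required":["jaw"]},"minItems":1,"maxItems":20},"grip_n":{"type":"number"},"only":{"type":"string"},"quiet":{"type":"boolean"},"lines":{"type":"string"}},"required":["offsets"],"additionalProperties":false}. offsets is a list of rows, 1 to 20 of them, each an object with the fields trans (a list: dx, dy, dz in mm), rotvec (a list: a rotation vector rx, ry, rz in rad), jaw (the opening from 0.0 (shut) to 1.0 (fully open)); a field left out counts as zero (the opening has to be given); each row is the pose to reach, as a shift and turn from the pose commanded when the call began, along the tool's axes at that moment; what a row does not reach only later rows make up. A row lasts 1/8 s, in which the tool goes at most 62.5 mm and 0.188 rad, less where a joint would pass 70% of its speed; a pose out of reach is approached as far as the arm can. The fingers move at their own pace and stop on an object; grip_n is the grip in N (left out, the last holds). Time passes only in rows, so rows that do not move let the fingers close. The tool returns the time, the measured TCP pose, the force, the opening and the grip force at its end. only (a regular expression) keeps the lines of the reply that match it, lines (a string "A,B") keeps lines A to B, and quiet returns only ok. Input that does not fit is refused with a message, and nothing moves.
- robot.state(): the state, without advancing time (a new reading comes with each control period).
- robot.read_camera(name): name is "side" or "top" or "wrist"; returns (picture, depth): 420x560x3 uint8, red, green, blue; 420x560 float32, mm along the optical axis (not along the pixel's ray), 0 where there is no reading.
- robot.calibration(name): a dict with "vertical_fov" (degrees; the focal length in pixels is half the picture's height over the tangent of half this angle, whatever the lens; pixels are square), "cx", "cy" (the principal point, pixels), "T" (4x4, takes a point from camera to world coordinates); the wrist camera has in their place "T_tool_cam" (4x4, takes a point from camera to tool coordinates, whose origin is the TCP and whose axes are the flange's). Camera axes: x right, y up, looking along -z (the intrinsics and any distortion apply to the point x, -y, -z); pixel columns grow to the right and rows downward; lengths in mm; the calibration is good to about 2 mm. A picture is of the moment at which its call begins: read the wrist's pose just before it. calibration takes no time and is no camera call.
- robot.close_job(): hands the job in; it is judged then, once.
The state is a dict: "time": time; "qpos": joint angles; "qvel": joint speeds; "tau": joint torques, N m; "ee_pos": TCP position; "tcp_rot": TCP orientation; "contact_force": force on the tool from outside, world axes, zero at the start; "wrist_torque": the same for the moment, N m; "finger_gap": opening from 0.0 (shut) to 1.0 (fully open); "grasp_force": force on a finger pad.
Only numpy, scipy, OpenCV 4.12 (cv2) and the standard library are available. Lean on these libraries where they do the work, as an engineer would, in place of code of your own. Each camera call takes 0.05 s, during which the arm holds its last target. There are 200 camera calls.

## Task

Press the pump cap of the paint bottle fully down with the palette lying under its spout and let it spring back up. Then slide the palette straight back towards the robot, keeping it in front of its bottle, until its front edge rests squarely against the wooden stop on the board. Pump only while the palette is under the spout, and leave the other things where they are.

Things in the scene. Friction and masses are not known exactly. Their poses are not given: they have to be found in the camera images.
- station: Fixed paint station: smooth varnished plywood board 360 x 460 mm, 12 mm thick, with a stop strip along its robot-side edge and a wire shelf on posts above. Origin on the table under the bottles' row; x points away from the robot (but for its yaw), z up. In this frame the board runs x = -245 to +115 mm, y = -230 to +230 mm.
- stop (a point): Middle of the top of the stop's inner face (the face towards the bottles). The stop is a wooden strip 18 mm wide, 10 mm high above the board, all along the robot-side edge, inner face at station x = -225 mm.
- shelf_front (a point): Middle of the wire shelf's front rod (8 mm steel, along y, 430 mm long) at height 325 mm, station x = -40 mm. More rods behind it to x = +100 mm; posts at x = +45 and +100, y = -215 and +215 mm; a low pile of paper on top. It overhangs the pump cap, so a vertical gripper does not fit: lean the tool back towards the robot by about 40 degrees.
- pump_bottle: White plastic paint bottle fixed to the board, 60 mm in diameter, with a black pump head; the spout points along its -x axis, towards the robot. Body and neck are 135 mm high. Origin at the centre of its underside, on the board's top; axes parallel to the station's. It stands at station x = 0, in the left or the right place (y about +85 or -85 mm).
- pump (a joint): Travel of the pump head straight down, in m: 0 up, 0.014 fully down. Sprung: about 2 N to start, 7.6 N at the bottom; it springs back up by itself.
- cap_top (a point): Centre of the flat top of the pump cap (black disc 40 mm in diameter, 14 mm thick); 167 mm above the bottle's underside when up. Moves with the pump.
- spout_tip (a point): Lower end of the pump's spout (8 mm thick pipe), 58 mm to the robot's side of the bottle axis and 23 mm below the cap's top. Moves with the pump.
- palette: Loose flat white glazed palette, 100 mm (its x) by 150 mm (its y), 6 mm thick, about 0.25 kg, on the board under the spout; four round mixing rings along its +x (far) edge. Origin at the centre of its underside. Too wide to grip; slides easily on the board (friction about 0.25), following a fingertip pressed on it with 5 to 12 N; home against the stop its origin is at station x = -175 mm.
- spare_bottle: Loose bottle of the same body as the pump bottle but with a plain black screw cap, 142 mm high, standing in the other place. Origin at the centre of its underside. To be left alone.
- brush_jar: Loose glass jar, 76 mm in diameter and 95 mm high, with three brushes up to 190 mm high, on the table to the left of the board. Origin at the centre of its underside. To be left alone.
- paint_tin: Loose flat steel tin of watercolours, 70 x 170 x 15 mm, on the table to the right of the board. Origin at the centre of its underside. To be left alone.

How it is judged (in metres and radians):
On the way, in this order (a step that is already met when the one before it is completed fails the run):
1. the pump is pressed down at least 10 mm of its 14 mm, with the palette under the spout (value of joint pump above 0.01 m and x of spout_tip in the frame of palette between -0.05 and 0.05 m and y of spout_tip in the frame of palette between -0.075 and 0.075 m), for 0.1 s.
2. the pump has sprung back up (within 3 mm) (value of joint pump below 0.003 m), for 0.2 s.
3. the palette lies squarely against the stop (x of palette in the frame of station between -0.19 and -0.165 m and z of palette in the frame of station below 0.016 m and y of palette in the frame of pump_bottle between -0.045 and 0.045 m and angle between the x axis of palette and the x axis of station, either way round below 0.13 rad and angle between palette's own z axis and vertical below 0.05 rad), for 0.2 s.
At the end, for the whole second after the job is handed in: The palette lies flat and at rest on the board with its front edge against the stop (centre within 10 mm of the home distance, turned no more than 0.13 rad from square, its centre within 45 mm sideways of the pump bottle's axis), and the pump is up (within 3 mm) (all of step 3 and value of joint pump below 0.003 m and linear speed of palette below 0.01 m/s); the robot touches nothing.
It fails at once if the pump is pressed more than 4 mm while its spout is not over the palette (value of joint pump above 0.004 m and not (x of spout_tip in the frame of palette between -0.05 and 0.05 m and y of spout_tip in the frame of palette between -0.075 and 0.075 m)).
It fails at once if the spare bottle is moved more than 20 mm (distance of spare_bottle from where it was at the start of the episode above 0.02 m).
It fails at once if the brush jar is moved more than 20 mm (distance of brush_jar from where it was at the start of the episode above 0.02 m).
It fails at once if the paint tin is moved more than 20 mm (distance of paint_tin from where it was at the start of the episode above 0.02 m).
It also fails if it takes over 51 s, if anything falls off the work surface, if the arm or the gripper's body presses on something with over 40 N, if the wrist force passes 120 N, or if a joint passes its speed limit or range.

## Working session

There is one attempt and no reset: what is moved stays moved. The work goes in short steps, Python scripts to look and compute and a tool call to move; the robot and the scene stay as the last step left them, time stands still between calls to the robot, and variables do not carry over. Pictures are saved under pics/ and viewed, at most 10 in all, crops included, and the job is handed in when it is done.

```bash
ls; mkdir -p pics; cat > h.py <<'E'
import numpy as np, cv2
from station import robot
def shot(n):
    im,d=robot.read_camera(n); np.savez(f'pics/{n}.npz',im=im,d=d); return im,d
def cloud(d,n):
    c=robot.calibration(n); H,W=d.shape; f=H/2/np.tan(np.radians(c['vertical_fov'])/2)
    v,u=np.mgrid[:H,:W]; p=np.stack([(u-c['cx'])/f*d,-(v-c['cy'])/f*d,-d],-1)
    return p@c['T'][:3,:3].T+c['T'][:3,3]
E
python3 - <<'E'
from h import *
a=[]
for n in('side','top'):
    im,d=shot(n); c=robot.calibration(n); print({k:np.round(v,3).tolist() for k,v in c.items() if k!='x'}); cv2.imwrite(f'pics/{n}1.png',im[...,::-1])
print(robot.state())
E
```

```text
pics
station.py
{'vertical_fov': 53.512, 'cx': 277.166, 'cy': 206.862, 'T': [[-0.999, 0.041, -0.021, 554.896], [-0.044, -0.707, 0.706, 849.709], [0.014, 0.706, 0.708, 1045.427], [0.0, 0.0, 0.0, 1.0]]}
{'vertical_fov': 56.142, 'cx': 281.224, 'cy': 212.053, 'T': [[0.015, 0.984, -0.175, 417.947], [-1.0, 0.018, 0.02, 26.447], [0.023, 0.174, 0.984, 1195.682], [0.0, 0.0, 0.0, 1.0]]}
{'time': 0.1, 'qpos': array([-1.42940398e+00,  3.13389006e-01,  1.49833751e+00,  1.53421774e-05,
        1.33101201e+00, -2.23394154e-01]), 'qvel': array([ 0.00061085, -0.00246443, -0.00050894,  0.00115534,  0.00057151,
        0.00088521]), 'tau': array([ 2.38066918e-03, -4.02807605e+01, -2.52642560e+01,  6.95601013e-02,
        3.42560664e-02, -6.85874465e-05]), 'ee_pos': array([ 187.25765555, -490.23866807,  238.22976601]), 'tcp_rot': array([-3.14047856e+00, -2.68384806e-04,  3.64782702e-01]), 'contact_force': array([-0.54765455,  0.26880012,  0.10944799]), 'wrist_torque': array([-0.05795437,  0.02977974, -0.05258041]), 'grasp_force': 0.0, 'finger_gap': 0.9969575529423388}
```

View pics/side1.png

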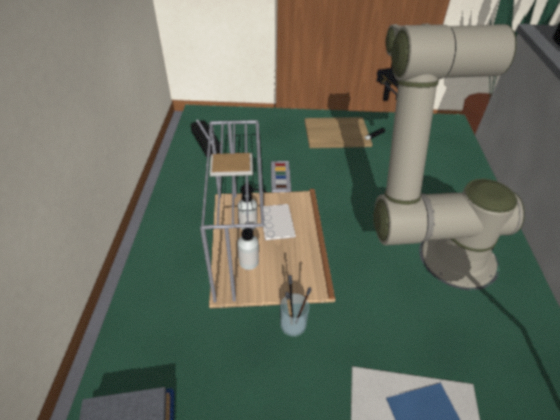

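View pics/top1.png

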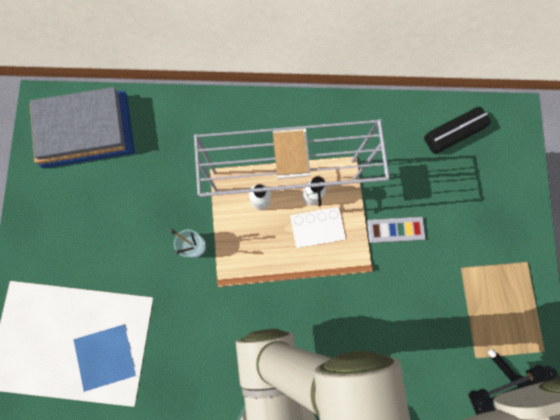

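The side view shows the pump bottle at (247,195), the spare at (248,250) and the palette at (279,222). In the top view the pump cap is at (317,185), the palette at (318,228), the spare at (260,190), and the stop runs along (217,281)-(370,270).

```bash
python3 - <<'E'
from h import *
for n in('top','side'):
    z=np.load(f'pics/{n}.npz'); im,d=z['im'],z['d']; P=cloud(d,n); hsv=cv2.cvtColor(im,cv2.COLOR_RGB2HSV)
    X,Y,Z=P[...,0],P[...,1],P[...,2]
    roi=np.zeros(d.shape,bool)
    if n=='top': roi[150:290,205:375]=1
    else: roi[150:310,200:335]=1
    roi&=d>0
    wood=roi&(hsv[...,0]<25)&(hsv[...,1]>50)&(Z<40)&(Z>3)
    m=cv2.morphologyEx(wood.astype(np.uint8),cv2.MORPH_OPEN,np.ones((3,3)))>0
    print(n,'board Z med',np.median(Z[m]))
    r=cv2.minAreaRect(P[m][:,:2].astype(np.float32)); print(' board rect',r, cv2.boxPoints(r).round(0).tolist())
    pal=roi&(hsv[...,1]<45)&(hsv[...,2]>150)&(Z<32)&(Z>5)
    pal=cv2.morphologyEx(pal.astype(np.uint8),cv2.MORPH_CLOSE,np.ones((5,5)));pal=cv2.morphologyEx(pal,cv2.MORPH_OPEN,np.ones((7,7)))>0
    r=cv2.minAreaRect(P[pal][:,:2].astype(np.float32)); print(' palette',r,cv2.boxPoints(r).round(0).tolist(),np.median(Z[pal]))
    cap=roi&(im.max(2)<60)&(Z>130)&(Z<200)
    k,l,s,c=cv2.connectedComponentsWithStats(cap.astype(np.uint8))
    for i in range(1,k):
        if s[i,4]>15:
            q=P[l==i]; print(' cap px',s[i],c[i].round(1),'med',np.median(q,0).round(1),'lo',q.min(0).round(0),'hi',q.max(0).round(0)); 
            t=q[q[:,2]>np.percentile(q[:,2],60)]; print('   top',t.mean(0).round(1),len(t))
    rod=roi.copy(); rod=(d>0)&(Z>310)&(Z<345)&(X>300)&(X<800)&(abs(Y)<350)
    q=P[rod]; print(' rods',len(q),q.min(0).round(0) if len(q) else '', q.max(0).round(0) if len(q) else '')
    tall=(d>0)&(Z>30)&(X>250)&(X<620)&(Y>130)&(Y<400)&(Z<250); q=P[tall]; print(' jar',np.median(q,0),q.min(0),q.max(0))
E
```

```text
top board Z med 12.958792761721043
 board rect ((608.35400390625, -24.068450927734375), (362.664306640625, 462.0819091796875), 6.34841775894165) [[403.0, 186.0], [454.0, -274.0], [814.0, -234.0], [763.0, 226.0]]
 palette ((553.8328247070312, -58.765228271484375), (143.9970703125, 286.65093994140625), 31.236282348632812) [[418.0, 26.0], [567.0, -219.0], [690.0, -144.0], [541.0, 101.0]] 18.592555409871466
 cap px [312 177  11   5  39] [317.2 179.4] med [689.2 -88.7 180. ] lo [ 683. -102.  174.] hi [695. -75. 183.]
   top [689.  -87.6 181.5] 16
 cap px [312 187  11  18  59] [317.5 191.6] med [662.6 -92.  176.7] lo [ 624. -102.  147.] hi [669. -76. 182.]
   top [662.8 -91.5 179.3] 24
 cap px [255 192  10   5  37] [260.  193.9] med [651.4  62.8 154.7] lo [646.  52. 149.] hi [657.  76. 158.]
   top [652.8  61.5 156.8] 15
 rods 2775 [ 605. -237.  310.] [798. 213. 345.]
 jar [526.3926576  268.48294105  88.41274203] [483.65870807 224.63885314  30.11356658] [557.32327226 301.1533646  194.5942763 ]
side board Z med 12.243436759625183
 board rect ((616.8611450195312, -101.948974609375), (358.482
[... 208 characters left out ...]
.9142539501190186) [[463.0, 843.0], [534.0, -189.0], [633.0, -183.0], [562.0, 850.0]] 18.104791411204133
 cap px [240 184   6  17  58] [242.7 191.3] med [690.  -83.2 176.5] lo [ 682. -110.  141.] hi [699. -72. 182.]
   top [689.9 -89.6 179.6] 23
 cap px [249 184   9  17  65] [251.  191.1] med [666.9 -90.1 174.3] lo [ 647. -111.  138.] hi [673. -75. 182.]
   top [666.2 -93.  178.7] 26
 cap px [242 229  11  11 102] [247.1 233.8] med [662.1  72.5 153.2] lo [648.  52. 136.] hi [678.  84. 159.]
   top [663.4  68.6 155.1] 41
 rods 1613 [ 605. -238.  310.] [797. 214. 345.]
 jar [523.83461671 270.0289785   78.53634611] [484.50799678 223.37381874  30.19510413] [557.94934314 300.66937191 192.66893055]
```

```bash
python3 - <<'E'
from h import *
crops=[]
for n,(r0,r1,c0,c1) in (('top',(155,295,205,380)),('side',(165,305,195,335))):
    z=np.load(f'pics/{n}.npz'); im,d=z['im'],z['d']; P=cloud(d,n); hsv=cv2.cvtColor(im,cv2.COLOR_RGB2HSV)
    X,Y,Z=P[...,0],P[...,1],P[...,2]
    k=(d>0)&(Z>174)&(Z<190)&(abs(X-680)<45)&(abs(Y+90)<45); q=P[k]
    print(n,'cap',len(q),q.mean(0).round(1),np.percentile(q,[3,97],0).round(0).tolist(),cv2.minEnclosingCircle(q[:,:2].astype(np.float32)))
    # palette on plane
    box=(X>440)&(X<640)&(Y>-190)&(Y<20)&(d>0)
    m=(box&(hsv[...,1]<60)&(hsv[...,2]>130)&(Z<26)&(Z>12)).astype(np.uint8)
    m=cv2.morphologyEx(m,cv2.MORPH_OPEN,np.ones((5,5)))
    K,l,s,c=cv2.connectedComponentsWithStats(m); i=1+s[1:,4].argmax(); q=P[l==i]
    q=q[:,:2].astype(np.float32); r=cv2.minAreaRect(q); print(' pal',s[i],r,cv2.boxPoints(r).round(0).tolist(),'Z',np.median(Z[l==i]))
    crops.append(cv2.resize(im[r0:r1,c0:c1],(400,400*(r1-r0)//(c1-c0)),interpolation=2)[:320])
h=min(c.shape[0] for c in crops)
cv2.imwrite('pics/crop2.png',np.hstack([cv2.copyMakeBorder(c,0,400-c.shape[0],0,0,0) for c in crops])[...,::-1])
E
```

```text
top cap 139 [676.1 -91.1 178.9] [[642.0, -108.0, 175.0], [695.0, -75.0, 183.0]] ((667.0888671875, -92.93040466308594), 31.228904724121094)
 pal [ 291  209   54   39 1590] ((583.0057373046875, -109.77334594726562), (102.61491394042969, 152.69607543945312), 10.983776092529297) [[518.0, -45.0], [547.0, -194.0], [648.0, -175.0], [619.0, -25.0]] Z 18.656072771777758
side cap 83 [677.4 -91.  178.5] [[653.0, -110.0, 174.0], [696.0, -75.0, 182.0]] ((669.555419921875, -90.78321838378906), 29.159353256225586)
 pal [263 205  32  34 887] ((582.1486206054688, -110.01829528808594), (103.28660583496094, 151.7920379638672), 8.33449935913086) [[520.0, -42.0], [542.0, -193.0], [644.0, -178.0], [622.0, -27.0]] Z 18.161042171881945
```

View pics/crop2.png

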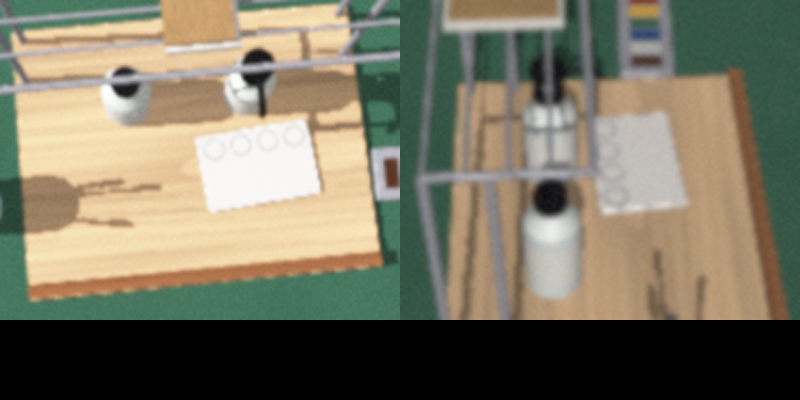

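Crop: the cap is centred at top-crop (258,65) with the spout reaching (262,115), and the palette corners are at (195,137)-(322,188). Both views agree: cap at about (677,-91,179), palette centre at (582.5,-110), yaw about 0.17, station yaw 0.11. The expected values are cap z 179 and palette 100x150, so the measurements fit.

```bash
cat >> h.py <<'E'
from scipy.spatial.transform import Rotation as Ro
def plan(pos,rpy,cur=None):
    s=robot.state() ; R0=Ro.from_euler('xyz',s['tcp_rot']); p0=np.array(s['ee_pos'])
    if cur is not None: p0=np.array(cur[0]);R0=Ro.from_euler('xyz',cur[1])
    print('shift',(R0.inv().apply(np.array(pos)-p0)).round(1),(R0.inv()*Ro.from_euler('xyz',rpy)).as_rotvec().round(3))
E
python3 - <<'E'
from h import *
print(robot.tcp_to_grasp)
c=([187.288,-490.463,238.72],[np.pi,0,.3648])
plan([560,-104,260],[np.pi,-.72,.11],c)
E
```

Emit:
shift_gripper:
  offsets:
    - {"trans":[60,-30,-20],"jaw":0}
    - {"trans":[120,-60,-21],"rotvec":[0,0.1,0],"jaw":0}
    - {"trans":[170,-80,-21],"rotvec":[-0.02,0.2,0.05],"jaw":0}
    - {"trans":[220,-105,-21],"rotvec":[-0.04,0.3,0.1],"jaw":0}
    - {"trans":[270,-130,-21],"rotvec":[-0.05,0.4,0.14],"jaw":0}
    - {"trans":[320,-150,-21],"rotvec":[-0.06,0.5,0.18],"jaw":0}
    - {"trans":[370,-175,-21],"rotvec":[-0.08,0.6,0.22],"jaw":0}
    - {"trans":[420,-200,-21],"rotvec":[-0.09,0.7,0.24],"jaw":0}
    - {"trans":[460,-216,-21],"rotvec":[-0.092,0.716,0.244],"jaw":0}
    - {"trans":[486,-228,-21],"rotvec":[-0.092,0.716,0.244],"jaw":0}
    - {"trans":[486,-228,-21],"rotvec":[-0.092,0.716,0.244],"jaw":0}
    - {"trans":[486,-228,-21],"rotvec":[-0.092,0.716,0.244],"jaw":0}
    - {"trans":[486,-228,-21],"rotvec":[-0.092,0.716,0.244],"jaw":0}
    - {"trans":[486,-228,-21],"rotvec":[-0.092,0.716,0.244],"jaw":0}
  grip_n: 10

```text
time: 1.85
ee_pos: [559.7, -104.8, 259.8]
tcp_rot: [3.141, -0.72, 0.109]
contact_force: [-0.2, -0.1, -0.7]
finger_gap: 0.004
grasp_force: 0.0
```

```bash
python3 - <<'E'
from h import *
s=robot.state();print(s['qpos'].round(2),s['contact_force'],s['time'])
c=([560,-104,260],[np.pi,-.72,.11])
for p in ([620,-97,205],[684,-90,200],[684,-90,190],[684,-90,171]): plan(p,c[1],c)
im,d=robot.read_camera('wrist'); cv2.imwrite('pics/w1.png',im[...,::-1])
E
```

```text
[-0.58  0.11  1.86  0.71  0.7   0.44] [-0.17025225 -0.14810596 -0.74842069] 1.85
shift [ 9.1 -0.4 81.2] [0. 0. 0.]
shift [ 54.3  -0.3 127.4] [0. 0. 0.]
shift [ 47.7  -0.3 134.9] [0. 0. 0.]
shift [ 35.1  -0.3 149.2] [0. 0. 0.]
```

View pics/w1.png

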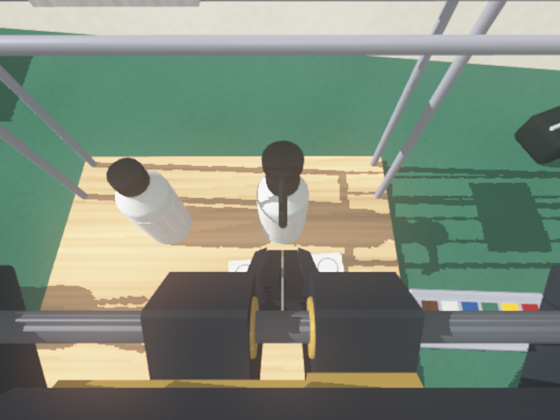

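The wrist view shows the pump cap at (283,160), lined up with the closed fingertips at (283,265), with the front shelf rod at row 45. Before moving in I'll check the cap from this view, and how far the camera is from the rod.

```bash
python3 - <<'E'
from h import *
c=robot.calibration('wrist'); s=robot.state(); T=c['T_tool_cam']; print(np.round(T,2).tolist())
im,d=robot.read_camera('wrist')
W=np.eye(4); W[:3,:3]=Ro.from_euler('xyz',s['tcp_rot']).as_matrix(); W[:3,3]=s['ee_pos']
robot.calibration=lambda n:{**c,'T':W@T}
P=cloud(d,'wrist'); m=(d>0)&(P[...,2]>174)&(P[...,2]<186)&(P[...,0]>640)&(P[...,0]<720)&(im.max(2)<90); m[:, :220]=0;m[:,340:]=0;m[230:]=0
q=P[m]; print(len(q),np.median(q,0),q.min(0),q.max(0),cv2.minEnclosingCircle(q[(q[:,2]>177)][:,:2].astype(np.float32)))
r=P[40:50,100:480].reshape(-1,3); r=r[(r[:,2]>300)&(r[:,2]<350)]; 
for f in (r[r[:,1]>np.median(r[:,1])],r[r[:,1]<=np.median(r[:,1])]): print(np.median(f,0))
E
```

```text
[[-0.0, 0.96, 0.29, 75.11], [1.0, 0.0, 0.0, 0.23], [0.0, 0.29, -0.96, -145.5], [0.0, 0.0, 0.0, 1.0]]
1336 [676.99796336 -93.46940633 178.43220326] [ 640.17344056 -111.02748687  174.00540801] [699.68799343 -73.67119169 181.10363036] ((679.7055053710938, -91.89337158203125), 20.052358627319336)
[634.02971079 -59.48613282 327.38130941]
[ 642.97518983 -139.70415688  327.27432069]
```

Wrist view gives the cap centre as (680,-92) with radius 20.05, which fits the 40 mm disc. The camera sits 75 mm out on the shelf side and would come close to the rod, so I'll lean to 1.0 rad.

Emit:
shift_gripper:
  offsets:
    - {"rotvec":[0,0.15,0],"jaw":0}
    - {"rotvec":[0,0.28,0],"jaw":0}
    - {"trans":[0,0,40],"rotvec":[0,0.28,0],"jaw":0}
    - {"trans":[9,0,81],"rotvec":[0,0.28,0],"jaw":0}
    - {"trans":[30,0,102],"rotvec":[0,0.28,0],"jaw":0}
    - {"trans":[54,0,128],"rotvec":[0,0.28,0],"jaw":0}
    - {"trans":[54,0,128],"rotvec":[0,0.28,0],"jaw":0}
    - {"trans":[54,0,128],"rotvec":[0,0.28,0],"jaw":0}
    - {"trans":[54,0,128],"rotvec":[0,0.28,0],"jaw":0}

```text
time: 3.08
ee_pos: [683.6, -90.8, 199.3]
tcp_rot: [3.141, -1.0, 0.109]
contact_force: [-0.9, 1.2, 0.3]
finger_gap: 0.007
grasp_force: 0.0
```

```bash
python3 - <<'E'
from h import *
s=robot.state();print(s['qpos'].round(2))
c=([684,-90,200],[np.pi,-1.0,.11])
for p in ([685,-91,190],[685,-91,180],[685,-91,172],[685,-91,168]): plan(p,c[1])
im,d=robot.read_camera('side'); cv2.imwrite('pics/s2.png',cv2.resize(im[40:280,150:420],(800,711))[:600,:,::-1])
E
```

```text
[-0.47  0.42  1.79  1.54  0.48 -0.31]
shift [-7.1  0.4  6.2] [ 0.001 -0.    -0.   ]
shift [-15.5   0.4  11.6] [ 0.001 -0.    -0.   ]
shift [-22.2   0.4  15.9] [ 0.001 -0.    -0.   ]
shift [-25.6   0.4  18.1] [ 0.001 -0.    -0.   ]
```

View pics/s2.png

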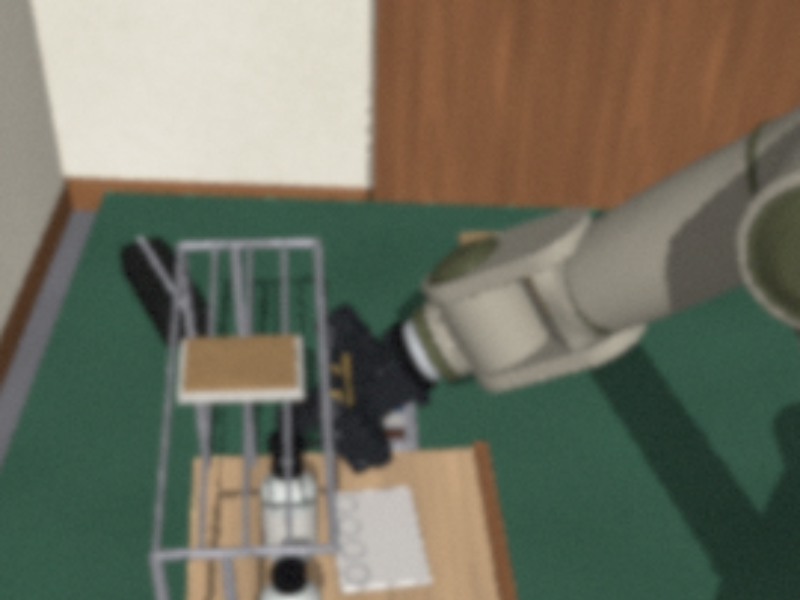

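Side view: the closed fingertips are above the pump cap at about (290,435), under the shelf and clear of the rod. Now I'll press.

Emit:
shift_gripper:
  offsets:
    - {"trans":[-7,0,6],"jaw":0}
    - {"trans":[-11,0,9],"jaw":0}
    - {"trans":[-15,0,11],"jaw":0}
    - {"trans":[-19,0,13.5],"jaw":0}
    - {"trans":[-22,0,15.5],"jaw":0}
    - {"trans":[-22,0,15.5],"jaw":0}
    - {"trans":[-22,0,15.5],"jaw":0}

```text
time: 4.0
ee_pos: [685.7, -90.5, 173.3]
tcp_rot: [3.14, -1.002, 0.111]
contact_force: [-4.1, 0.0, 7.6]
finger_gap: 0.007
grasp_force: 3.6
```

Emit:
shift_gripper:
  offsets:
    - {"trans":[-1.5,0,1],"jaw":0}
    - {"trans":[-1.5,0,1],"jaw":0}
    - {"trans":[-1.5,0,1],"jaw":0}

```text
time: 4.38
ee_pos: [686.0, -90.5, 172.6]
tcp_rot: [3.139, -1.004, 0.112]
contact_force: [-8.1, -0.4, 13.5]
finger_gap: 0.004
grasp_force: 6.6
```

```bash
python3 - <<'E'
from h import *
im,d=robot.read_camera('side'); 
P=cloud(d,'side'); print(robot.state()['contact_force'])
E
```

```text
[-8.79920652 -0.16009378 13.56212195]
```

The force rose 6 N for 0.7 mm of travel, so the pump is bottomed. Next I'll release it and back out.

Emit:
shift_gripper:
  offsets:
    - {"trans":[8,0,-5],"jaw":0}
    - {"trans":[17,0,-11],"jaw":0}
    - {"trans":[25,0,-16],"jaw":0}
    - {"trans":[5,0,-48],"jaw":0}
    - {"trans":[-15,0,-80],"jaw":0}
    - {"trans":[-35,0,-110],"jaw":0}
    - {"trans":[-51,0,-136],"jaw":0}
    - {"trans":[-51,0,-136],"rotvec":[0,-0.15,0],"jaw":0}
    - {"trans":[-51,0,-136],"rotvec":[0,-0.3,0],"jaw":0}
    - {"trans":[-51,0,-136],"rotvec":[0,-0.5,0],"jaw":0}
    - {"trans":[-51,0,-136],"rotvec":[0,-0.5,0],"jaw":0}
    - {"trans":[-51,0,-136],"rotvec":[0,-0.5,0],"jaw":0}
    - {"trans":[-51,0,-136],"rotvec":[0,-0.5,0],"jaw":0}

```text
time: 6.05
ee_pos: [544.4, -105.5, 200.8]
tcp_rot: [-3.141, -0.5, 0.111]
contact_force: [1.1, 0.7, -0.5]
finger_gap: 0.01
grasp_force: 0.0
```

```bash
python3 - <<'E'
from h import *
im,d=shot('side'); P=cloud(d,'side'); hsv=cv2.cvtColor(im,cv2.COLOR_RGB2HSV); X,Y,Z=P[...,0],P[...,1],P[...,2]
k=(d>0)&(Z>165)&(Z<190)&(np.hypot(X-680,Y+92)<22); print('cap z',np.percentile(Z[k],[50,80,95]).round(1),k.sum())
m=((X>440)&(X<660)&(Y>-210)&(Y<20)&(d>0)&(hsv[...,1]<60)&(hsv[...,2]>130)&(Z<26)&(Z>12)).astype(np.uint8)
m=cv2.morphologyEx(m,cv2.MORPH_OPEN,np.ones((5,5)))
q=P[m>0][:,:2].astype(np.float32); print(cv2.minAreaRect(q)); 
s=robot.state(); print(s['qpos'].round(2),s['contact_force'].round(2))
for p in ([567,-112,60],[567,-112,35],[567,-112,24],[567,-112,19]): plan(p,[np.pi,-.5,.11])
cv2.imwrite('pics/s3.png',cv2.resize(im[100:310,180:440],(780,630))[:600,:,::-1])
E
```

```text
cap z [177.7 179.4 181.2] 102
((582.7857666015625, -113.36363983154297), (102.52618408203125, 161.1351776123047), 7.795323848724365)
[-0.54  0.2   1.83  0.44  0.75  0.65] [-0.64 -0.03 -0.3 ]
shift [-48.    9.1 133.9] [-0.001 -0.    -0.   ]
shift [-60.    9.1 155.8] [-0.001 -0.    -0.   ]
shift [-65.3   9.1 165.5] [-0.001 -0.    -0.   ]
shift [-67.7   9.1 169.9] [-0.001 -0.    -0.   ]
```

View pics/s3.png

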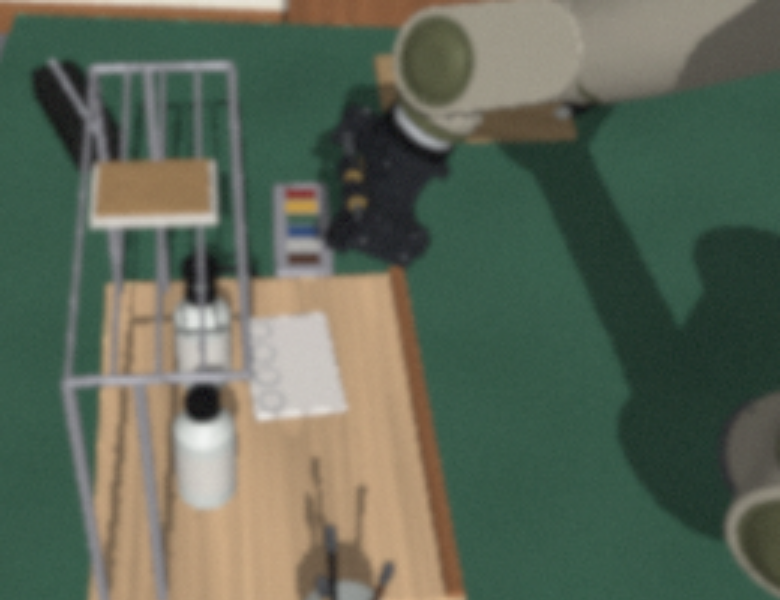

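Side view: the palette is unmoved at (295,365), the gripper is clear, and the cap is back up (z 179). Descending onto the palette.

Emit:
shift_gripper:
  offsets:
    - {"trans":[-20,4,50],"jaw":0}
    - {"trans":[-38,9,100],"jaw":0}
    - {"trans":[-48,9,134],"jaw":0}
    - {"trans":[-58,9,152],"jaw":0}
    - {"trans":[-64,9,163.5],"jaw":0}
    - {"trans":[-64,9,163.5],"jaw":0}
    - {"trans":[-65.5,9,166],"jaw":0}
    - {"trans":[-66.4,9,167.7],"jaw":0}
    - {"trans":[-66.4,9,167.7],"jaw":0}

```text
time: 7.22
ee_pos: [567.5, -112.6, 22.6]
tcp_rot: [3.141, -0.501, 0.11]
contact_force: [-1.6, 0.2, 3.7]
finger_gap: 0.009
grasp_force: 1.9
```

```bash
python3 - <<'E'
from h import *
print(robot.state()['contact_force'])
for p in ([-10*.994,-1.1,0],[0,0,-10]): plan(p,[np.pi,-.5,.11],([0,0,0],[np.pi,-.5,.11]))
E
```

```text
[-1.59518661  0.2358021   3.69677755]
shift [-8.8  0.  -4.8] [0. 0. 0.]
shift [-4.8 -0.   8.8] [0. 0. 0.]
```

Emit:
shift_gripper:
  offsets:
    - {"trans":[-0.5,0,0.9],"jaw":0}
    - {"trans":[-0.5,0,0.9],"jaw":0}

```text
time: 7.48
ee_pos: [568.0, -112.7, 22.3]
tcp_rot: [3.14, -0.502, 0.11]
contact_force: [-3.1, 1.5, 10.9]
finger_gap: 0.006
grasp_force: 5.4
```

Emit:
shift_gripper:
  offsets:
    - {"trans":[-3,0,-1.5],"jaw":0}
    - {"trans":[-6,0,-3.3],"jaw":0}
    - {"trans":[-9,0,-5],"jaw":0}
    - {"trans":[-9,0,-5],"jaw":0}

```text
time: 7.98
ee_pos: [558.0, -114.1, 22.4]
tcp_rot: [3.139, -0.503, 0.11]
contact_force: [0.2, -0.3, 7.8]
finger_gap: 0.004
grasp_force: 4.0
```

Emit:
shift_gripper:
  offsets:
    - {"trans":[-4.4,0,-2.4],"jaw":0}
    - {"trans":[-8.8,0,-4.8],"jaw":0}
    - {"trans":[-13.2,0,-7.2],"jaw":0}
    - {"trans":[-17.6,0,-9.6],"jaw":0}
    - {"trans":[-22,0,-12],"jaw":0}
    - {"trans":[-26.4,0,-14.4],"jaw":0}
    - {"trans":[-30.8,0,-16.8],"jaw":0}
    - {"trans":[-35.2,0,-19.2],"jaw":0}
    - {"trans":[-35.2,0,-19.2],"jaw":0}

```text
time: 9.1
ee_pos: [518.0, -118.6, 22.3]
tcp_rot: [3.139, -0.503, 0.11]
contact_force: [-1.3, -0.1, 10.0]
finger_gap: 0.006
grasp_force: 4.8
```

```bash
cat >> h.py <<'E'
def pal():
    for n in('side','top'):
        im,d=shot(n); P=cloud(d,n); hsv=cv2.cvtColor(im,cv2.COLOR_RGB2HSV); X,Y,Z=P[...,0],P[...,1],P[...,2]
        m=((X>400)&(X<660)&(Y>-220)&(Y<20)&(d>0)&(hsv[...,1]<60)&(hsv[...,2]>120)&(Z<26)&(Z>12)).astype(np.uint8)
        m=cv2.morphologyEx(m,cv2.MORPH_OPEN,np.ones((5,5)))
        q=P[m>0][:,:2].astype(np.float32)
        if len(q)>50:
            r=cv2.minAreaRect(q); b=cv2.boxPoints(r); c=b-np.array([679.7,-91.9]); u=np.array([.9939,.1106]); print(n,np.round(r[0],1),np.round(r[1],1),round(r[2],1),'station corners x,y(rel bottle)',np.c_[c@u,c@[-u[1],u[0]]].round(1).tolist())
E
python3 - <<'E'
from h import *
pal()
E
```

```text
side [ 533.8 -117. ] [101.5 155. ] 10.7 station corners x,y(rel bottle) [[-204.2, 64.5], [-192.4, -90.0], [-91.3, -82.3], [-103.1, 72.3]]
top [ 547.7 -113.2] [ 78.  154.2] 7.2 station corners x,y(rel bottle) [[-173.7, 69.9], [-171.4, -84.3], [-93.4, -83.1], [-95.7, 71.1]]
```

The palette follows the finger with about 27 mm to go. I'll slide 34 mm so that it seats.

Emit:
shift_gripper:
  offsets:
    - {"trans":[-4.4,0,-2.4],"jaw":0}
    - {"trans":[-8.8,0,-4.8],"jaw":0}
    - {"trans":[-13.2,0,-7.2],"jaw":0}
    - {"trans":[-17.6,0,-9.6],"jaw":0}
    - {"trans":[-22,0,-12],"jaw":0}
    - {"trans":[-26.4,0,-14.4],"jaw":0}
    - {"trans":[-29.9,0,-16.3],"jaw":0}
    - {"trans":[-29.9,0,-16.3],"jaw":0}
    - {"trans":[-29.9,0,-16.3],"jaw":0}

```text
time: 10.32
ee_pos: [484.4, -122.4, 22.3]
tcp_rot: [3.139, -0.503, 0.11]
contact_force: [-0.6, 0.4, 11.1]
finger_gap: 0.005
grasp_force: 5.2
```

```bash
python3 - <<'E'
from h import *
pal()
E
```

```text
side [ 507.2 -120.3] [ 99.2 155.7] 6.8 station corners x,y(rel bottle) [[-224.8, 68.3], [-223.5, -87.4], [-124.3, -86.5], [-125.6, 69.2]]
top [ 515.8 -119.1] [ 87.2 155.1] 6.2 station corners x,y(rel bottle) [[-209.4, 68.7], [-209.7, -86.4], [-122.5, -86.6], [-122.1, 68.5]]
```

The palette is seated square: front edge at -224/-225, centre about -174. Lift off straight up and check again.

Emit:
shift_gripper:
  offsets:
    - {"trans":[2,0,-4.4],"jaw":0}
    - {"trans":[9.6,0,-17.6],"jaw":0}
    - {"trans":[24,0,-44],"jaw":0}
    - {"trans":[38,0,-70],"jaw":0}
    - {"trans":[38,0,-120],"jaw":0}
    - {"trans":[38,0,-160],"jaw":0}
    - {"trans":[38,0,-160],"jaw":0}
    - {"trans":[38,0,-160],"jaw":0}

```text
time: 11.42
ee_pos: [440.1, -126.1, 178.9]
tcp_rot: [-3.141, -0.499, 0.109]
contact_force: [0.1, -0.5, -0.3]
finger_gap: 0.008
grasp_force: 0.0
```

```bash
python3 - <<'E'
from h import *
pal()
z=np.load('pics/side.npz'); P=cloud(z['d'],'side'); k=(np.hypot(P[...,0]-680,P[...,1]+92)<22)&(P[...,2]>160)&(P[...,2]<190); print('cap',np.percentile(P[...,2][k],[50,80]))
cv2.imwrite('pics/s4.png',cv2.resize(z['im'][100:310,180:440],(780,630))[:600,:,::-1])
E
```

```text
side [ 507.7 -122.4] [102.2 154.6] 6.2 station corners x,y(rel bottle) [[-225.2, 66.2], [-225.6, -88.4], [-123.4, -88.7], [-123.0, 65.9]]
top [ 507.4 -120.5] [101.2 151.3] 6.3 station corners x,y(rel bottle) [[-225.0, 66.3], [-225.1, -85.0], [-123.9, -85.1], [-123.7, 66.2]]
cap [177.81204748 179.88778946]
```

View pics/s4.png

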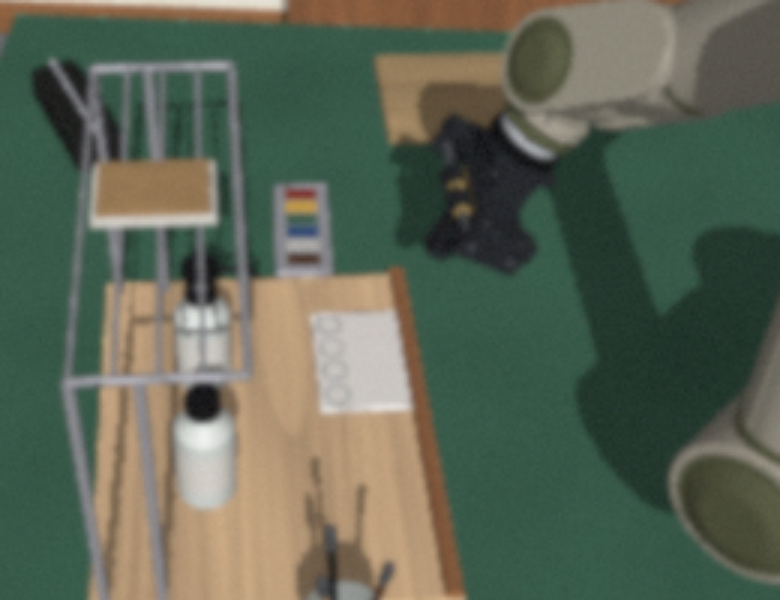

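The palette lies square against the stop at (362,362), the cap is up, the other things are unmoved and the gripper is clear. Handing in.

```bash
python3 -c "
from station import robot
print(robot.close_job())"
```

```text
the job is handed in; nothing more can be done
None
```

The pump was pressed fully down over the palette and sprang back up; the palette now lies square against the stop, the other things look unmoved in the last picture, and the job is handed in with no verdict returned.

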